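Load a carrier plate onto the pin fixture

ROBOT

A 6-joint arm with a two-finger parallel gripper is mounted at the origin on a cart in front of the work surface, level with it; the furniture and walls round the work are solid. World frame = base frame: x ahead of the robot, y to its left, z up, the work surface at z = 0. Lengths are in mm, angles in rad, forces in N, time in s.
With the tool pointing down it reaches from about 250 to 725 mm from the base axis. Payload 9.7 kg.
Tool frame: the origin (TCP) lies midway between the tips of the shut fingers; the grasp point (between the pads) lies 19 mm behind it; x points along the fingers, y is the direction in which the jaws open and shut, and the axes are right-handed (so a half turn about x gives the same grasp; the last joint's range is limited). The gripper opens to 85 mm and grips with 20 to 120 N. Pads are 22 mm wide; open, the fingers measure 114 mm over their backs; the gripper's body (76 mm by 85 mm) begins 54 mm behind the grasp point. The pads swing forward as they close: fully open they stand 13 mm farther back than shut.
Start: joints at [1.159, 0.087, 0.176, 1.66, 0, 1.571], TCP at [220.14, 504.019, 231.284] pointing down, gripper open.
Joint ranges: [-3.13, 3.13], [-0.85, 1.81], [-1.15, 1.24], [-2.2, 2.28], [-1.44, 1.52], [-3.14, 3.14]. Speed limits (rad/s): [2.22, 2.22, 2.57, 3.14, 3.14, 3.14].

INTERFACE

Orientations are given as a unit quaternion [x, y, z, w].
In Python, from cell import env gives the robot as it stands. Calls block until the motion is done:
- env.goto(position, orientation): joint-space move of the TCP to a pose.
- env.move_l(position, max_speed=150, frame=None, contact_N=None): straight line of the TCP; frame=None keeps the orientation; max_speed is the mean speed in mm/s. With contact_N (N) it stops when the force on the tool has changed by that much, and returns True; else False.
- env.movej(angles): joint-space move.
- env.ungrasp() and env.grab(effort=None): open the fingers fully, or close them until they stop; effort is the grip in N (None keeps the last).
- env.pause(seconds).
- env.solve_ik(position, orientation): joint angles nearest the present ones, or None.
- env.snapshot(name): name is "side" or "top"; returns a dict with "color" (400x640x3 uint8, red, green, blue), "intrinsics" (3x3 intrinsics, pixels), "view" (4x4, takes a point from world to camera coordinates). Camera axes: x right, y down, z forward; pixel columns grow to the right and rows downward; lengths in mm; the calibration is good to about 2 mm. A picture is of the moment at which its call begins. There is no depth.
A pose or a line that the arm cannot do raises env.IKError and nothing moves.
- env.job_done(): hands the job in, once; it reports no verdict.
Readings, each from a call of its own:
- env.get_time(): time.
- env.get_qpos(): joint angles.
- env.get_joint_vel(): joint speeds.
- env.get_effort(): joint torques, N m.
- env.get_ee_pos(): TCP position.
- env.get_ee_rot(): TCP orientation.
- env.get_force(): force on the tool from outside, world axes, zero at the start.
- env.get_wrist_torque(): the same for the moment, N m.
- env.get_finger_gap(): finger opening in mm.
Only numpy, scipy, OpenCV 4.12 (cv2) and the standard library are available. Lean on these libraries where they do the work, as an engineer would, in place of code of your own. Each camera call takes 0.05 s, during which the arm holds its last target. There are 200 camera calls.

TASK

Load the bare metal carrier plate onto the pin fixture: take the turned metal weight off the pin bed and stand it aside, then slide the plate along its ledge (do not lift it) until it lies square against both the long fence and the end stop, and push the ball lever all the way over so that the rails lower the plate onto the two locating pins and it rests flush on the bed. Then stand the weight upright on the middle of the plate to hold it down; do not shove or knock over the things that stand around.

Things in the scene. Friction and masses are not known exactly. Their poses are not given: they have to be found in the camera images.
- fixture: the pin fixture, fixed on the bench, 150x365 mm: dark base plate, grey loading ledge at its +y end, slotted bed with two pins at its -y end, steel fence along its +x side, steel end stop across its -y end, lever beyond that. Origin: under it, on the bench; x points across it to the fence, y along the fence, away from the end stop, z up. All fixture points have these axes
- ledge (a point): middle of the loading ledge's flat top, 44.5 mm above the bench; the ledge is 115 mm across (x) by 181 mm along the fence (y) and ends 4 mm short of the loaded plate
- fence (a point): upper edge of the fence's face, midway along: the face lies 45.5 mm to the +x side of the fixture's origin line; the fence is 13 mm thick, 58 mm above the bench at its top, 327 mm long
- stop (a point): upper edge of the end stop's face, middle: the face lies at y -110.5 mm in the fixture's frame; the stop is 12 mm thick and 58 mm above the bench at its top
- rails: the two brass lift rails, 8 mm wide, 126 mm long, 64 mm apart between centres. Origin: fixture's y 0, level with their tops, which stand 44 mm above the bench while the lever is at 0 and sink to 1 mm below the bed when it is fully over
- home (a point): point of the fixture, on the top of the bed (z 26 mm in the fixture's frame), midway between the pins: where the middle of the plate's underside lies when it is loaded; axes as the fixture. The plate is over this point when it touches both the fence and the stop, within 0.7 mm
- pin_a (a point): top of the locating pin nearer the ledge: 10 mm across, bullet-nosed, 14 mm tall above the bed, so 4 mm below the raised rails
- pin_b (a point): top of the other, equal locating pin, near the end stop, 100 mm from the first
- lever (a joint): angle of the lever on the shaft at the fixture's -y end: 0 leaning back to the fixture's -x side (40 degrees from upright), rails up; 1.4 leaning 40 degrees to the +x side, rails down. It stays where it is left and takes about 4 N at the ball; turns about the fixture's +y axis
- lever_ball (a point): centre of the lever's black ball grip, 32 mm across
- lever_hinge (a point): point on the lever's axis, 100 mm from the ball's centre, 24 mm above the bench; 22 mm beyond the outer face of the end stop
- plate: the carrier plate: bare aluminium, 90 mm (its x) by 130 mm (its y) by 10 mm thick, with two through holes 12 mm wide at y -50 and +50 mm and a square nest outline on its face; the same either way round. Starts askew on the loading ledge. Origin: middle of its underside
- weight: the turned weight, pale bare metal: flat base 48 mm across and 25 mm high, faceted knob 38 mm across above it, 50 mm tall in all, about 0.4 kg. Starts on the bed between the pins and the rails. Origin: under its centre
- squeeze_bottle: stands about, leave it: small white squeeze bottle with a green cap and a bent nozzle, 36x74 mm and 121 mm tall; origin under the middle of its outline
- loupe: stands about, leave it: black stand loupe, a cup 39 mm across and 38 mm tall; origin under its centre
- dish: stands about, leave it: clear round sample case, 61 mm across and 14 mm tall; origin under its centre
- hex_key: stands about, leave it: black hex key lying flat, 32x74x7 mm; origin under its centre
- end_cap: stands about, leave it: dark grey round end cap, 63 mm across and 22 mm tall; origin under its centre
- thumb_screw: stands about, leave it: knurled thumb screw standing on its head, 20 mm across and 29 mm tall; origin under its centre
Mind the look-alikes: they are no part of the job. What is shaped like the weight but red is not meant.

How it is judged:
By the outcome, as a careful person would: the job done as asked, in the order asked, and still so for the second after the job is handed in, with the robot touching nothing.
It also fails if it takes over 72 s, if anything falls off the work surface, if the arm or the gripper's body presses on something with over 40 N, if the wrist force passes 120 N, or if a joint passes its speed limit or range.

## Working session

There is one attempt and no reset: what is moved stays moved. The work goes in short steps, each a Python script; the robot and the scene stay as the last script left them, time stands still between calls to the robot, and variables do not carry over. Pictures are saved under pics/ and viewed, about 8 in all and at most 12, crops included, and the job is handed in when it is done.

```bash
ls; mkdir -p pics
cat > h.py <<'E'
import numpy as np, cv2
from cell import env
def snap(n,f=None):
    s=env.snapshot(n)
    if f: cv2.imwrite('pics/'+f,cv2.cvtColor(s['color'],cv2.COLOR_RGB2BGR))
    return s
def ray(s,uv,z):
    K=np.array(s['intrinsics']);V=np.array(s['view']);R=V[:3,:3];t=V[:3,3]
    c=-R.T@t; d=R.T@np.linalg.inv(K)@np.array([uv[0],uv[1],1.])
    return c+d*(z-c[2])/d[2]
def proj(s,p):
    K=np.array(s['intrinsics']);V=np.array(s['view'])
    q=K@(V[:3,:3]@np.array(p,float)+V[:3,3]); return q[:2]/q[2]
E
python3 - <<'E'
from h import *
for n in('top','side'):
    s=snap(n,n+'0.png'); V=np.array(s['view']);print(n,np.array(s['intrinsics']).tolist(),(-V[:3,:3].T@V[:3,3]).round(),V[:3,:3].round(2).tolist())
print(env.get_time(),env.get_ee_rot(),env.get_finger_gap(),env.get_force())
E
```

```text
pics
top [[476.40677882890367, 0.0, 314.36240111240807], [0.0, 476.40677882890367, 195.6751896136066], [0.0, 0.0, 1.0]] [ 475.  -60. 1045.] [[-0.02, -1.0, 0.0], [-0.99, 0.02, -0.12], [0.12, -0.0, -0.99]]
side [[461.14325154899535, 0.0, 319.094986003451], [0.0, 461.14325154899535, 206.3496169236998], [0.0, 0.0, 1.0]] [ 302. -864.  454.] [[0.94, -0.33, 0.0], [-0.13, -0.38, -0.92], [0.3, 0.86, -0.4]]
0.1 [ 0.14414612  0.69225676 -0.14497951  0.69208628] 85.57262126789755 [ 0.33899756 -0.06928247  0.18508968]
```

View pics/top0.png

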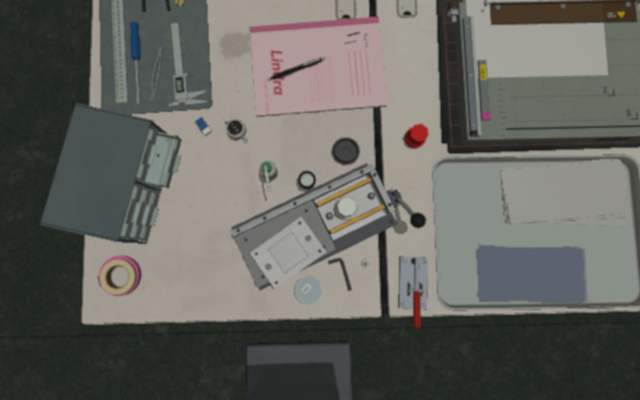

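View pics/side0.png

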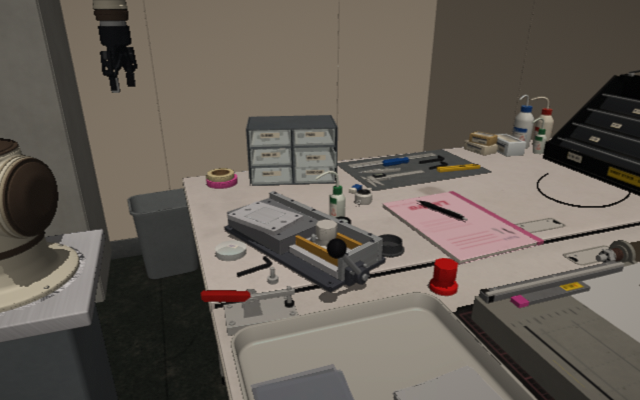

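The top view shows the fixture at (232-400, 165-290), with the pale weight on the bed at (347,207) and the plate on the ledge at about (287,255). The lever ball is at (418,220). The weight-shaped candidates are the pale one at (347,207) and the red one at (416,136). The pale one stands on the bed and is bare metal, so it is the one meant. I'll confirm that in an enlarged crop.

Run:
```python
import cv2
a=cv2.imread('pics/top0.png')[155:305,225:435]
cv2.imwrite('pics/top0c.png',cv2.resize(a,None,fx=3.8,fy=3.8,interpolation=cv2.INTER_CUBIC))
```

```text
(no output)
```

View pics/top0c.png

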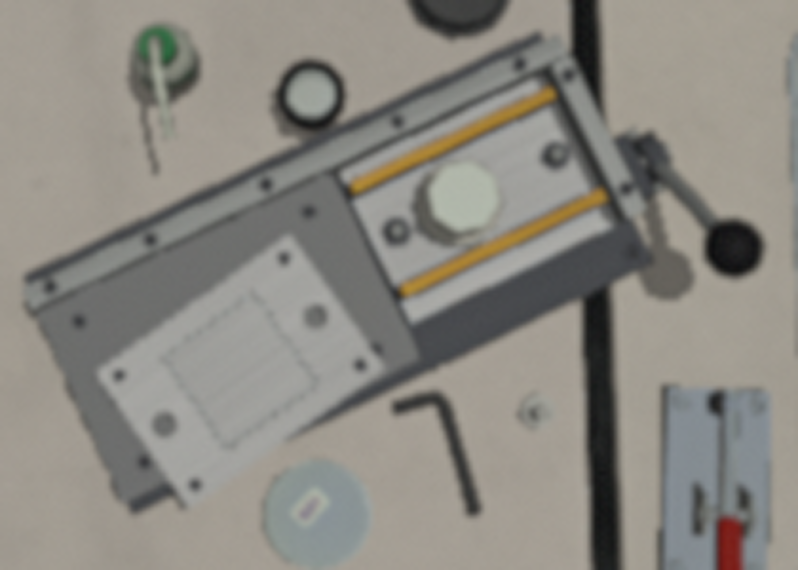

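The crop confirms it: the pale faceted knob at crop (463,198) stands between the brass rails and the two pins, at (397,230) and (556,153). The plate corners are at about (290,235), (385,362), (187,508) and (98,372). The lever ball is at (734,247), on the near (-x) side. Next I'll compute the frames.

Run:
```python
from h import *
s=snap('top'); d=snap('side')
f=lambda c:np.array(c)/3.8+[225,155]
# rails by colour
hsv=cv2.cvtColor(s['color'],cv2.COLOR_RGB2HSV)
m=cv2.inRange(hsv,(10,120,90),(28,255,255));m[:, :300]=0;m[:160]=0;m[250:]=0;m[:,400:]=0
cs=[c for c in cv2.findContours(m,0,2)[0] if cv2.contourArea(c)>40]
R=[]
for c in cs:
    bx=cv2.boxPoints(cv2.minAreaRect(c)); P=np.array([ray(s,p,44)[:2] for p in bx])
    e=[P[1]-P[0],P[2]-P[1]];e=max(e,key=np.linalg.norm);R.append(P.mean(0));print('rail',P.mean(0).round(1),np.linalg.norm(e).round(1),np.degrees(np.arctan2(e[1],e[0])).round(2))
print('sep',np.linalg.norm(R[0]-R[1]))
for n,c,z in [('pinA',(397,230),40),('pinB',(556,153),40),('weight',(463,198),76),('ball',(734,247),100),('fence1',(35,310),58),('fence2',(548,72),58),('stop1',(552,72),58),('stop2',(622,205),58),('p1',(290,235),54.5),('p2',(385,362),54.5),('p3',(187,508),54.5),('p4',(98,372),54.5),('loupe',(311,94),38),('hexA',(395,407),7),('hexB',(475,512),7),('hexC',(438,395),7),('dish',(317,512),14),('screw',(533,412),29),('bottle',(158,45),100),('nozz',(165,125),110),('cap',(460,0),22),('clampTL',(665,388),30)]:
    print(n,ray(s,f(c),z)[:2].round(1))
```

```text
rail [ 547.2 -153.6] 125.9 -66.17
rail [ 604.9 -127.5] 125.7 -65.98
sep 63.30826115922304
pinA [554.7 -95.9]
pinB [ 595.8 -186. ]
weight [ 568.2 -130.6]
ball [ 537.  -269.7]
fence1 [514.2 102.5]
fence2 [ 638.8 -181. ]
stop1 [ 638.7 -183.2]
stop2 [ 564.1 -218.8]
p1 [552.1 -36.7]
p2 [481.8 -87. ]
p3 [406.2  21.6]
p4 [479.9  68.9]
loupe [632.6 -49.7]
hexA [456.6 -93.3]
hexB [ 396.9 -136.8]
hexC [ 462.8 -117.9]
dish [399.5 -47.8]
screw [ 452.5 -169.2]
bottle [650.9  30.1]
nozz [606.7  26. ]
cap [ 687.8 -136.4]
clampTL [ 464. -243.]
```

Run:
```python
import cv2
a=cv2.imread('pics/side0.png')[175:305,205:415]
cv2.imwrite('pics/side0c.png',cv2.resize(a,None,fx=3.8,fy=3.8,interpolation=cv2.INTER_CUBIC))
```

```text
(no output)
```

View pics/side0c.png

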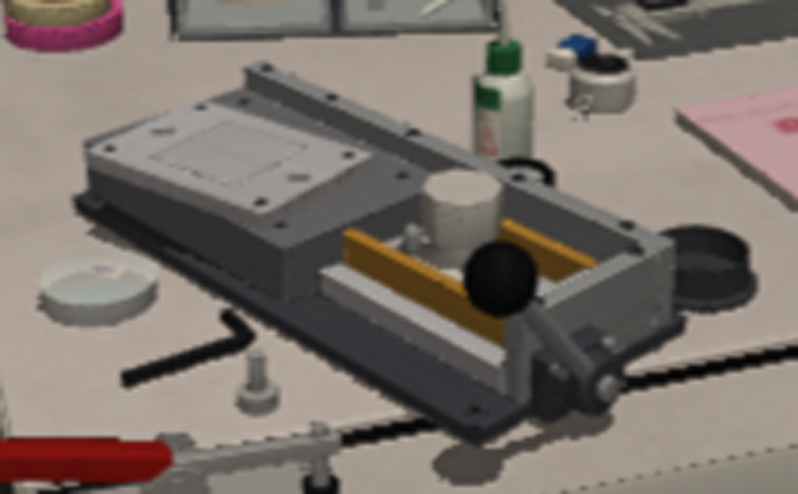

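The side crop is consistent: weight top at (462,188), ball at (503,278), hinge end at (605,388). I'll triangulate the weight and ball, check them against the given sizes, then pick up the weight.

```bash
cat >> h.py <<'E'
TH=np.radians(24.1); EX=np.array([np.cos(TH),np.sin(TH)]); EY=np.array([-EX[1],EX[0]]); HOME=np.array([575.6,-140.7])
def W(x,y,z): return list(HOME+x*EX+y*EY)+[z]      # relative to home (xy), fixture axes
def L(p): r=np.array(p[:2])-HOME; return np.array([r@EX,r@EY])
from scipy.spatial.transform import Rotation as Rn
def Q(d):
    c,s_=d; return list(Rn.from_matrix(np.array([[0,c,s_],[0,s_,-c],[-1,0,0]])).as_quat())
def tri(s,u,d,v):
    A=[]
    for S,p in((s,u),(d,v)):
        P=np.array(S['intrinsics'])@np.array(S['view'])[:3]; A+=[p[0]*P[2]-P[0],p[1]*P[2]-P[1]]
    X=np.linalg.svd(np.array(A))[2][-1]; return X[:3]/X[3]
E
python3 - <<'E'
from h import *
s=snap('top');d=snap('side')
f=lambda c:np.array(c)/3.8+[225,155]; g=lambda c:np.array(c)/3.8+[205,175]
for n,a,b in[('weight',(463,198),(462,188)),('ball',(734,247),(503,278)),('pinA',(397,230),(414,228))]:
    X=tri(s,f(a),d,g(b));print(n,X.round(1),L(X).round(1))
print('hinge z24',L(ray(d,g((605,388)),24)).round(1))
for p in(W(-2.7,12.3,44),W(-2.7,12.3,150),[420,190,150],W(-110,165,48),W(0,250,48),W(-115,-99,92),W(60,-99,92)):
  for e in(EX,EY):
    q=env.solve_ik(p,Q(e)); q2=env.solve_ik(p,Q(-e)); print(np.round(p),None if q is None else np.round(q,2),None if q2 is None else np.round(q2,2))
print(Rn.from_quat(env.get_ee_rot()).as_matrix()[:,1])
E
```

```text
weight [ 570.4 -131.4   72.8] [-1.  10.6]
ball [ 538.3 -270.   100.4] [ -86.9 -102.8]
pinA [556.8 -96.6  36. ] [ 0.9 47.9]
hinge z24 [ -25.5 -110.6]
[ 568. -131.   44.] [-0.23  0.17 -0.09  1.31  0.    0.92] [-0.23  0.17 -0.09  1.31  0.   -2.22]
[ 568. -131.   44.] [-0.23  0.17 -0.09  1.31  0.   -0.65] [-0.23  0.17 -0.09  1.31  0.    2.5 ]
[ 568. -131.  150.] [-0.23  0.15  0.09  1.51  0.    0.92] [-0.23  0.15  0.09  1.51  0.   -2.22]
[ 568. -131.  150.] [-0.23  0.15  0.09  1.51  0.   -0.65] [-0.23  0.15  0.09  1.51  0.    2.5 ]
[420 190 150] [ 0.42 -0.14 -0.2   1.51  0.    1.58] [ 0.42 -0.14 -0.2   1.51  0.   -1.57]
[420 190 150] [ 0.42 -0.14 -0.2   1.51  0.    0.  ] [ 0.42 -0.14 -0.2   1.51  0.   -3.14]
[408. -35.  48.] [-0.09 -0.25 -0.49  1.33  0.    1.06] [-0.09 -0.25 -0.49  1.33  0.   -2.08]
[408. -35.  48.] [-0.09 -0.25 -0.49  1.33  0.   -0.51] [-0.09 -0.25 -0.49  1.33  0.    2.64]
[474.  88.  48.] [ 0.18 -0.07 -0.33  1.3   0.    1.33] [ 0.18 -0.07 -0.33  1.3   0.   -1.81]
[474.  88.  48.] [ 0.18 -0.07 -0.33  1.3   0.   -0.24] [ 0.18 -0.07 -0.33  1.3   0.    2.9 ]
[ 511. -278.   92.] [-0.5   0.15 -0.02  1.4   0.    0.65] [-0.5   0.15 -0.02  1.4   0.   -2.49]
[ 511. -278.   92.] [-0.5   0.15 -0.02  1.4   0.   -0.92] [-0.5   0.15 -0.02  1.4   0.    2.22]
[ 671. -207.   92.] [-0.3   0.45  0.35  1.47  0.    0.85] [-0.3   0.45  0.35  1.47  0.   -2.29]
[ 671. -207.   92.] [-0.3   0.45  0.35  1.47  0.   -0.72] [-0.3   0.45  0.35  1.47  0.    2.42]
[ 4.00265986e-01  9.16398875e-01 -4.92216424e-04]
```

```bash
python3 - <<'E'
from h import *
q=Q(EY); w=(-1.8,11.5)
env.goto(W(*w,130),q); 
print(env.move_l(W(*w,44),max_speed=100,contact_N=10), env.get_ee_pos())
env.grab(50); print('gap',env.get_finger_gap(),env.get_force())
env.move_l(W(*w,150),max_speed=120); print(env.get_finger_gap(),env.get_force(),env.get_time())
snap('top','t1.png');snap('side','s1.png')
E
python3 - <<'E'
import cv2,numpy as np
a=cv2.imread('pics/t1.png')[155:305,225:435];b=cv2.imread('pics/s1.png')[115:265,220:430]
cv2.imwrite('pics/c1.png',cv2.resize(np.hstack([a,b]),(800,286),interpolation=cv2.INTER_CUBIC))
E
```

```text
False [ 569.69537733 -131.03585581   44.75499215]
gap 38.154380353603585 [-1.25806946 -0.53075411  4.92072528]
37.95991866540573 [-0.58769638  0.17433415 -4.92123722] 5.4333
```

View pics/c1.png

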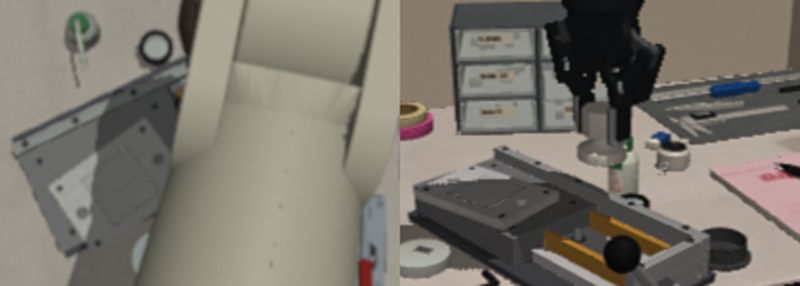

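The weight is held upright in the gripper (gap 38 mm, the knob's flats). Next I'll set it aside and do the first push, towards the fence.

Run:
```python
from h import *
q=Q(EY)
env.goto([420,190,90],q)
print(env.move_l([420,190,16],max_speed=60,contact_N=6), env.get_ee_pos())
env.ungrasp(); env.move_l([420,190,120]); 
env.goto(W(-112,165,100),q); env.grab(60)
env.move_l(W(-112,165,48)); print(env.get_ee_pos(),env.get_force(),env.get_finger_gap())
print(env.move_l(W(-51,165,48),max_speed=35,contact_N=8),L(env.get_ee_pos()),env.get_force(),env.get_time())
snap('side','s2.png')
```

```text
True [419.64489568 189.88904721  18.6458851 ]
[405.96274783 -35.84385129  48.36970935] [ 0.41830457 -0.05662484  0.12962359] 0.33107055500023863
True [-60.81297003 165.47828891] [-0.73751381 -0.01375839 -0.05693365] 12.8417
```

Run:
```python
from h import *
for i in range(2):
    print(env.move_l(W(-48,165,48),max_speed=15,contact_N=12),L(env.get_ee_pos()).round(1),np.round(env.get_force(),1),round(env.get_time(),2))
env.move_l(W(-85,165,48));env.move_l(W(-85,165,110)); env.goto(W(0,250,110),Q(EX))
s=snap('side','s2.png')
a=cv2.imread('pics/s2.png')[160:290,190:400]
cv2.imwrite('pics/c2.png',cv2.resize(a,None,fx=3.8,fy=3.8,interpolation=cv2.INTER_CUBIC))
```

```text
True [-55.4 166.4] [ 0.2  0.  -0.9] 13.51
True [-55.4 166.5] [-0.1  0.1 -0.2] 13.8
```

View pics/c2.png

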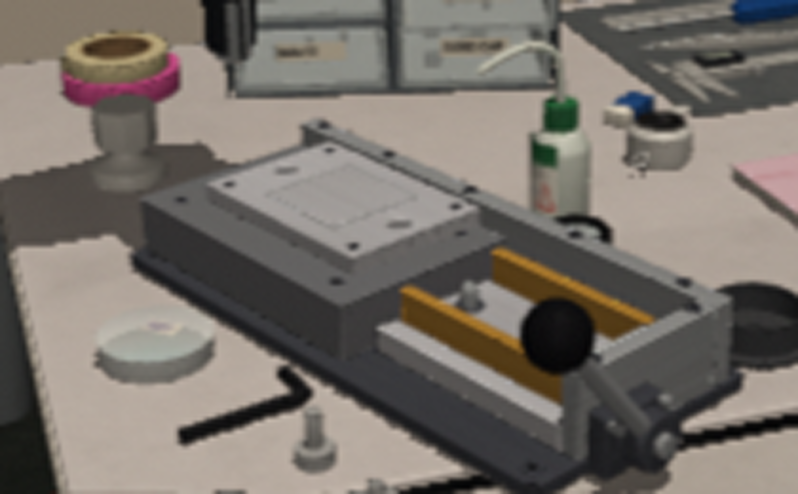

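The plate now lies along the fence, the weight stands upright aside at crop (125,140), and nothing was disturbed. Next comes the push along the fence to the stop, then a re-seat sideways and endways.

Run:
```python
from h import *
P=lambda t,r:print(t,r,L(env.get_ee_pos()).round(1),np.round(env.get_force(),1),round(env.get_time(),2))
env.move_l(W(0,250,48))
P('B',env.move_l(W(0,70,48),max_speed=45,contact_N=10))
for i in range(2): P('B',env.move_l(W(0,70,48),max_speed=15,contact_N=12))
s=snap('side','s3.png')
a=cv2.imread('pics/s3.png')[160:290,190:400]
cv2.imwrite('pics/c3.png',cv2.resize(a,None,fx=3.8,fy=3.8,interpolation=cv2.INTER_CUBIC))
```

```text
B True [-0.3 74.4] [-0.1  0.6  0.3] 20.48
B True [-0.6 74.4] [-1.1  1.2  0.7] 20.73
B True [-0.9 74.5] [-0.5  1.9 -0.1] 20.98
```

View pics/c3.png

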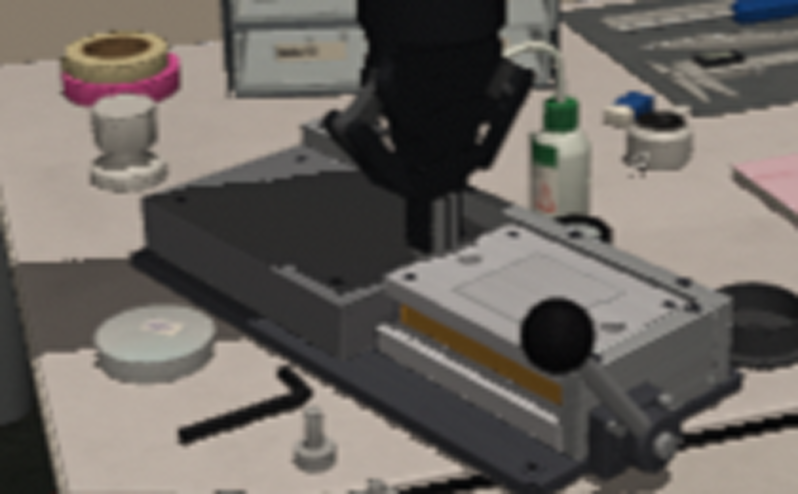

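The plate is at the stop (TCP y 74.4, expected about 75.6) and looks square. Next I'll re-seat it against the fence, and check it before the lever.

Run:
```python
from h import *
P=lambda t,r:print(t,r,L(env.get_ee_pos()).round(1),np.round(env.get_force(),1),round(env.get_time(),2))
env.move_l(W(0,85,48)); env.move_l(W(0,85,100)); env.goto(W(-80,0,90),Q(EY)); env.move_l(W(-80,0,49))
P('A',env.move_l(W(-50,0,49),max_speed=30,contact_N=10))
P('A',env.move_l(W(-50,0,49),max_speed=15,contact_N=12))
env.move_l(W(-80,0,49)); env.move_l(W(-80,0,110)); env.goto([420,-100,300],Q(EY))
snap('top','t4.png');snap('side','s4.png')
a=cv2.imread('pics/t4.png')[155:265,290:440];b=cv2.imread('pics/s4.png')[200:310,275:425]
cv2.imwrite('pics/c4.png',cv2.resize(np.vstack([a,b]),None,fx=2.7,fy=2.7,interpolation=cv2.INTER_CUBIC)); P('end',0)
```

```text
A True [-54.7   0.3] [-1.7 -0.5  1.6] 24.59
A True [-54.7   0.5] [-0.5 -1.  -0.3] 24.84
end 0 [-125.4  100.4] [ 0.5  0.2 -0.7] 26.7
```

View pics/c4.png

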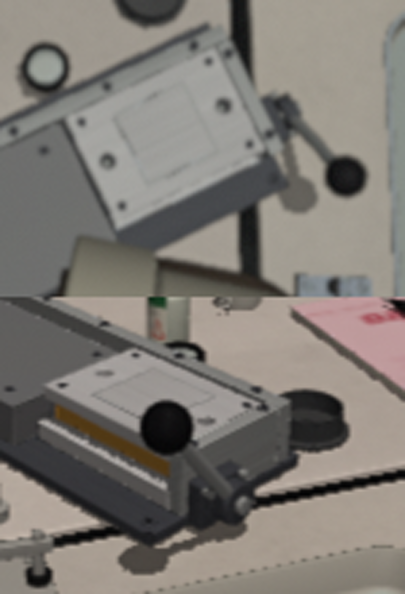

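The plate is square and tight at both the fence and the stop, with the pins showing through both holes. Now the lever.

Run:
```python
from h import *
P=lambda t,r:print(t,r,L(env.get_ee_pos()).round(1),np.round(env.get_force(),1),round(env.get_time(),2))
env.goto(W(-130,-102,150),Q(EY)); env.move_l(W(-130,-102,92))
P('lev',env.move_l(W(28,-102,92),max_speed=50,contact_N=14))
P('lev',env.move_l(W(28,-102,92),max_speed=20,contact_N=18))
P('lev',env.move_l(W(28,-102,92),max_speed=20,contact_N=18))
env.move_l(W(-40,-102,92)); env.move_l(W(-60,-102,160)); env.goto([420,0,300],Q(EY));P('e',0)
snap('top','t5.png');snap('side','s5.png')
a=cv2.imread('pics/t5.png')[155:265,290:440];b=cv2.imread('pics/s5.png')[200:310,275:425]
cv2.imwrite('pics/c5.png',cv2.resize(np.vstack([a,b]),None,fx=2.7,fy=2.7,interpolation=cv2.INTER_CUBIC))
```

```text
lev True [-112.8 -101.9] [ 0.4 -0.7  0.6] 29.14
lev True [-111.5 -101.7] [-1.2 -2.2  1.1] 30.33
lev True [-110.4 -101.5] [-2.2 -0.7 -0.2] 31.47
e 0 [-84.3 191.4] [ 0.1  0.3 -1.1] 33.95
```

View pics/c5.png

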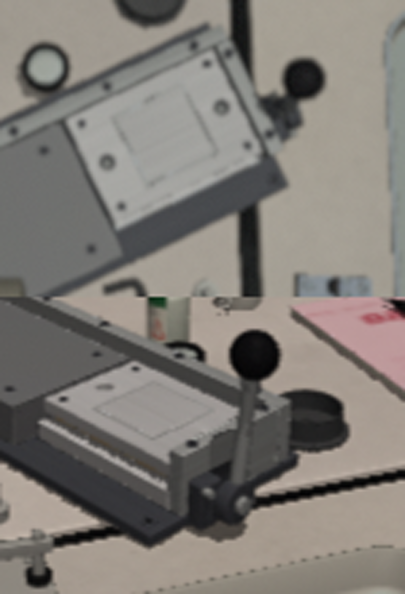

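The contact stop tripped on the first touch, and the lever is only about upright (my retreat move carried it there). The plate is sinking evenly. I'll finish the stroke, with the contact stop on only near the end.

Run:
```python
from h import *
P=lambda t,r:print(t,r,L(env.get_ee_pos()).round(1),np.round(env.get_force(),1),round(env.get_time(),2))
env.goto(W(-65,-102,150),Q(EY)); env.move_l(W(-65,-102,92))
env.move_l(W(4,-102,92),max_speed=35); P('mid',0)
for i in range(2): P('lev',env.move_l(W(30,-102,92),max_speed=20,contact_N=18))
env.move_l(W(-20,-102,92)); env.move_l(W(-60,-102,160)); env.goto([420,0,300],Q(EY));env.ungrasp();P('e',0)
s=snap('top','t6.png');d=snap('side','s6.png')
a=cv2.imread('pics/t6.png')[155:265,290:440];b=cv2.imread('pics/s6.png')[200:310,275:425]
cv2.imwrite('pics/c6.png',cv2.resize(np.vstack([a,b]),None,fx=2.7,fy=2.7,interpolation=cv2.INTER_CUBIC))
```

```text
mid 0 [   3.9 -102. ] [-3.3 -2.  -3.6] 37.96
lev True [  13.7 -101.8] [-3.2 -1.   2. ] 38.69
lev True [  13.7 -101.6] [-3.1 -0.2  2. ] 39.08
e 0 [-84.6 192. ] [-0.4 -0.2 -0.4] 42.16
```

View pics/c6.png

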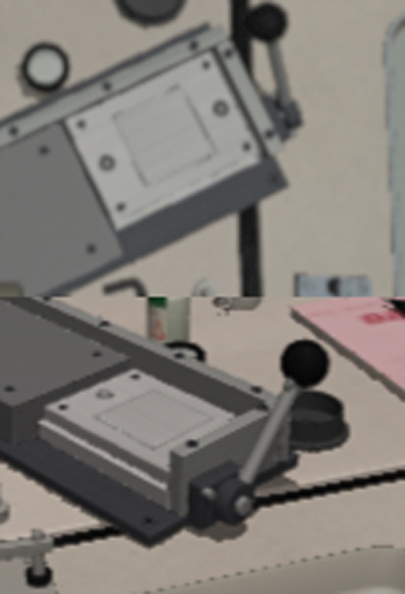

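The lever is at its end stop: ball predicted at 41 mm and TCP at 14, measured 13.7 twice. The plate looks flush. Next is the weight; its contact height will also check the plate height (expected TCP z about 54.7).

Run:
```python
from h import *
q=Q(EY)
env.goto([420,190,110],q); env.move_l([420,190,18.6],max_speed=90); env.grab(50); print('gap',env.get_finger_gap())
env.move_l([420,190,140]); print(env.get_finger_gap(),env.get_force())
env.goto(W(0,0,110),q); env.move_l(W(0,0,62),max_speed=80)
print(env.move_l(W(0,0,50),max_speed=20,contact_N=5),env.get_ee_pos(),L(env.get_ee_pos()),env.get_time())
env.ungrasp(); env.move_l(W(0,0,150)); env.goto([400,60,300],q); env.pause(.3)
s=snap('top','t7.png');snap('side','s7.png')
a=cv2.imread('pics/t7.png')[130:310,225:435];b=cv2.imread('pics/s7.png')[150:330,205:415]
cv2.imwrite('pics/c7.png',cv2.resize(np.hstack([a,b]),None,fx=1.9,fy=1.9,interpolation=cv2.INTER_CUBIC)); print(env.get_time(),env.get_force())
```

```text
gap 38.017805225897234
38.55979519856211 [ 0.09806486  0.13376982 -5.19845279]
True [ 575.91469863 -140.82497033   55.1862926 ] [ 0.23623848 -0.24257822] 48.4833
51.3667 [ 0.74428884  0.12674055 -0.36146585]
```

View pics/c7.png

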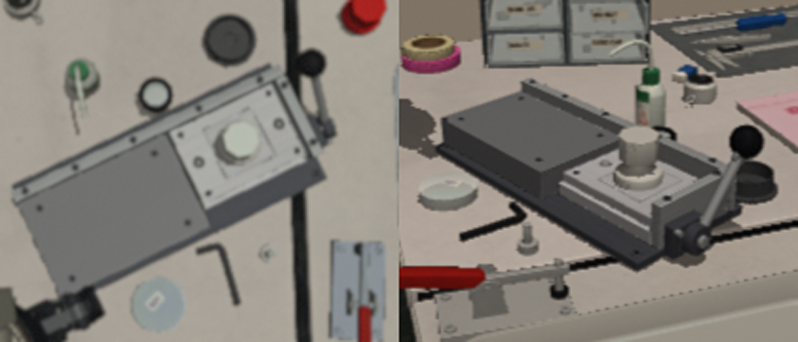

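The weight stands upright in the middle of the plate's nest and everything around it is where it was. It touched down at TCP z 55.2, which fits a flush plate (about 54.7). I'm handing in.

```bash
python3 -c "
from h import *
env.job_done(); print(env.get_time())"
```

```text
the job is handed in; nothing more can be done
the job is handed in; nothing more can be done
```

The plate is loaded on the pins with the weight standing on it, and I handed the job in at about 51 s of the 72 s allowed. I set the weight aside and slid the plate to the fence and then to the end stop. I pushed it once more against the fence, turned the lever fully over, and stood the weight on the middle of the plate.

**Last checks**
- **Plate position:** the final pushes stopped at the fence and the stop, within about 1 mm of the expected positions. Both pins showed in the holes.
- **Lever:** it reached its end twice at 13.7 mm; I predicted 14.
- **Plate height:** the weight touched down at 55.2 mm, against about 54.7 mm expected for a flush plate. The 0.5 mm difference is within what I can measure.
- **Weight and surroundings:** in the last pictures the weight is upright in the nest outline, the things around it look unmoved, and the robot is clear.

**What did not go as planned:** the first lever push stopped early, when the contact stop tripped on touching the ball. My retreat move then carried the lever to about upright, so I finished it in a second stroke. I did not log peak forces, but the slow contact moves tripped at 5 to 18 N. The retreat and the first part of the second stroke had no contact stop.

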